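Clear a microscopy bench into trays and a spring-loaded dish stacker

ROBOT

A 6-joint arm with a two-finger parallel gripper is mounted at the origin on the work surface. World frame = base frame: x ahead of the robot, y to its left, z up, the work surface at z = 0. Lengths are in mm, angles in degrees, forces in N, time in s.
With the tool pointing down it reaches from about 375 to 900 mm from the base axis. Payload 3.1 kg.
Tool frame: the origin (TCP) lies midway between the tips of the shut fingers; the grasp point (between the pads) lies 19 mm behind it; x points along the fingers, z is the direction in which the jaws open and shut, and the axes are right-handed (so a half turn about x gives the same grasp; the last joint's range is limited). The gripper opens to 85 mm and grips with 20 to 120 N. Pads are 22 mm wide; open, the fingers measure 114 mm over their backs; the gripper's body (76 mm by 85 mm) begins 54 mm behind the grasp point. The pads swing forward as they close: fully open they stand 13 mm farther back than shut.
Start: joints at [-84.54, 30.224, 82.088, -0, 67.689, -10.227], TCP at [169.019, -601.689, 231.31] pointing down, gripper open.
Joint ranges: [-176.69, 176.69], [-43.24, 126.21], [12.49, 139.97], [-82, 262], [0, 151.66], [-163.58, 163.58]. Speed limits (degrees/s): [159.86, 159.86, 180, 180, 180, 180].

INTERFACE

Orientations are given as [roll, pitch, yaw] about the fixed x, y, z axes, in that order (R = Rz(yaw) Ry(pitch) Rx(roll)).
In Python, from plant import monitor, viewer, order, spotter gives the robot as it stands. The module is installed in compiled form; this text tells all that it offers.
- The arm moves only by the tool move_arm, never from a script. Its argument "series" is one flat list of numbers, 7 for each row, row after row: the shift along the tool's x, y, z in m, then the turn, a rotation vector about the tool's x, y, z in rad, then the closure, from 0 (fully open) to 1 (shut). In form: [dx, dy, dz, wx, wy, wz, hand, dx, dy, dz, wx, wy, wz, hand, ...]. A call has 1 to 10 rows; each row is the pose to reach, as a shift and turn from the pose commanded when the call began, along the tool's axes at that moment; what a row does not reach only later rows make up. A row lasts 1/10 s, in which the tool goes at most 50 mm and 8.59 degrees, less where a joint would pass 70% of its speed; a pose out of reach is approached as far as the arm can. A call with a gripper value outside its range is refused whole. The fingers move at their own pace and stop on an object; "newtons" is the grip in N (left out, the last holds). Time passes only in rows, so rows that repeat a pose let the fingers close. It gives the time, the measured TCP pose, the force and the opening at its end, in the units of the state.
- monitor.sense(): the state, without advancing time (a new reading comes with each control period).
- viewer.grab_frame(name): name is "scene" or "top"; returns a dict with "pixels" (384x512x3 uint8, red, green, blue), "fx", "fy", "cx", "cy" (pixels), "k1" (the pictures are not rectified: a ray, as slopes to the right and down, at radius r is drawn at 1 + k1 r^2 times it, then the intrinsics apply), "T" (4x4, takes a point from camera to world coordinates). Camera axes: x right, y up, looking along -z (the intrinsics and any distortion apply to the point x, -y, -z); pixel columns grow to the right and rows downward; lengths in mm; the calibration is good to about 2 mm. A picture is of the moment at which its call begins. There is no depth.
- order.job_done(): hands the job in, once; it reports no verdict.
Trained networks look in the newest picture that a camera, given by its name, has taken for a name from the list of things; names that differ only in an ending like _2 or _b are one class to them, and where a whole thing is asked for, a point or a joint stands for the part that bears it (a point fixed in the world has none). Each returns a list of dicts, best first, with "confidence" (0 to 1); they miss things now and then, are a little off and sometimes report something else, mostly with a low value. They report only what shows in the picture. A call takes as long as a camera call.
- spotter.look_for(camera, thing): "bbox" ([centre column, centre row, width, height] in pixels, round what is visible of it).
The state is a dict: "time_s": time; "joint_pos": joint angles; "joint_velocities": joint speeds; "tau": joint torques, N m; "position": TCP position; "tool_rot": TCP orientation; "ft_force": force on the tool from outside, world axes, zero at the start; "wrist_torque": the same for the moment, N m; "gripper_width": finger opening in mm.
Only numpy, scipy, OpenCV 4.12 (cv2) and the standard library are available. Lean on these libraries where they do the work, as an engineer would, in place of code of your own. Each camera call takes 0.05 s, during which the arm holds its last target.

TASK

Clear the microscopy bench: stand the blue-capped pot in the blue tray, the orange-capped pot in the orange tray, and the amber oil bottle in its round black holder. Stack the two culture dishes flat on the white spring platform of the dish stacker, between its four posts, the yellow dish underneath and the red one on top, so that the platform sinks under them. Leave everything standing at rest and let go; the white-capped pot is not part of the job.

Things in the scene. Friction and masses are not known exactly. Their poses are not given: they have to be found in the camera images.
- dish_yellow: Yellow culture dish with a clear lid, a flat round puck 54 mm in diameter and 16 mm high, about 60 g, lying flat. Origin: centre of its underside, z up; its yaw means nothing (round). It goes into the stacker first.
- dish_red: Dark red culture dish with a clear lid, a flat round puck 54 mm in diameter and 16 mm high, about 60 g, lying flat. Origin: centre of its underside, z up; its yaw means nothing (round). It goes on top of the yellow one.
- pot_blue: Blue-capped specimen pot: off-white round body 40 mm in diameter, ribbed blue screw cap 44 mm in diameter from 47 mm up to the top at 62 mm, about 55 g, standing. Origin: centre of its underside, z up; its yaw means nothing (round). A white-capped pot of the same shape also stands among the things and belongs nowhere.
- pot_orange: Orange-capped specimen pot: off-white round body 40 mm in diameter, ribbed orange screw cap 44 mm in diameter from 47 mm up to the top at 62 mm, about 55 g, standing. Origin: centre of its underside, z up; its yaw means nothing (round). 
- oil_bottle: Amber oil bottle with a black cap: straight round body 34 mm in diameter up to 52 mm, then a shoulder and a cap 18 mm in diameter from 60 to 75 mm (the top), about 60 g, standing. Origin: centre of its underside, z up; its yaw means nothing (round).
- tray_blue: Blue square open tray fixed to the bench, 80 x 80 mm outside, 20 mm high, walls and floor 4 mm thick (72 x 72 mm inside). Origin: centre of its underside; x and y along its sides, z up. 
- tray_orange: Orange square open tray fixed to the bench, 80 x 80 mm outside, 20 mm high, walls and floor 4 mm thick (72 x 72 mm inside). Origin: centre of its underside; x and y along its sides, z up. 
- bottle_holder: Round black open cup fixed to the bench, 62 mm outside and 54 mm inside diameter, 20 mm high, floor 4 mm thick. Origin: centre of its underside, z up; its yaw means nothing.
- stacker: Dish stacker fixed to the bench: grey round base 96 mm in diameter and 14 mm high; four upright steel posts 8 mm in diameter, up to 76 mm above the bench, their axes 39 mm from the centre on the diagonals (at 45 degrees between its x and y axes), so that fingers pass between the posts along its x or its y axis; in the middle the white round platform, 54 mm in diameter, 6 mm thick, whose top is 56 mm above the bench when empty. Origin: centre of the base's underside; z up.
- platform (a joint): How far the stacker's platform has sunk, in m: 0 empty (top), 0.036 at its lower stop; the platform's top is at 0.056 minus this value above the bench. A soft spring (40 N/m, 0.1 N preload) carries it: it sinks about 12 mm under one dish and about 27 mm under two (up to 5 mm more or less), and rises again if the load is taken off.

How it is judged:
By the outcome, as a careful person would: the job done as asked, in the order asked, and still so for the second after the job is handed in, with the robot touching nothing.
It also fails if it takes over 109 s, if anything falls off the work surface, if the arm or the gripper's body presses on something with over 40 N, if the wrist force passes 120 N, or if a joint passes its speed limit or range.

## Working session

There is one attempt and no reset: what is moved stays moved. The work goes in short steps, Python scripts to look and compute and a tool call to move; the robot and the scene stay as the last step left them, time stands still between calls to the robot, and variables do not carry over. Pictures are saved under pics/ and viewed, and the job is handed in when it is done.

Besides the shell and the picture viewer there is one more tool, called in YAML: its name, and indented under it one key for each argument. move_arm: Moves the arm, as the interface text tells. Its arguments: {"type":"object","properties":{"series":{"type":"array","items":{"type":"number"}},"newtons":{"type":"number"}},"required":["series"]}

```bash
mkdir -p pics; ls
python3 - <<'E'
from plant import monitor, viewer, order, spotter
import cv2, json
s=monitor.sense(); print({k:s[k] for k in ("time_s","position","tool_rot","gripper_width","ft_force")})
for n in ("scene","top"):
    f=viewer.grab_frame(n); cv2.imwrite(f"pics/{n}0.png",f["pixels"][:,:,::-1]); print(n,f["fx"],f["fy"],f["cx"],f["cy"],f["k1"],f["T"])
    for t in ["dish_yellow","dish_red","pot_blue","pot_orange","oil_bottle","tray_blue","tray_orange","bottle_holder","stacker","platform"]:
        r=spotter.look_for(n,t); print(t,[( [round(float(v),1) for v in q["bbox"]],round(float(q["confidence"]),2)) for q in r[:3]])
print(monitor.sense()["time_s"])
E
```

```text
pics
{'time_s': 0.0, 'position': array([ 168.96040692, -600.99597767,  230.32481467]), 'tool_rot': array([169.36449489,  89.8750714 ,  95.05127591]), 'gripper_width': 85.3485721180198, 'ft_force': array([-0.32674479, -0.13610756, -0.54549578])}
scene 429.8456691872239 429.8456691872239 260.8428975177291 193.18089807051416 -0.08898024875384411 [[-4.16328320e-01 -6.38348557e-01  6.47442546e-01  1.14633212e+03]
 [ 9.09197549e-01 -2.87965069e-01  3.00725683e-01  2.94428794e+02]
 [-5.52696871e-03  7.13853794e-01  7.00272956e-01  7.52609388e+02]
 [ 0.00000000e+00  0.00000000e+00  0.00000000e+00  1.00000000e+00]]
dish_yellow [([269.9, 196.8, 23.6, 21.5], 0.73)]
dish_red [([168.3, 161.8, 18.2, 16.7], 0.71)]
pot_blue [([173.4, 212.1, 22.2, 29.3], 0.94), ([397.1, 238.3, 44.8, 46.0], 0.4)]
pot_orange [([250.8, 231.6, 21.3, 27.9], 0.95)]
oil_bottle [([406.9, 279.2, 24.0, 30.5], 0.66)]
tray_blue [([317.4, 262.9, 51.3, 41.7], 0.84)]
tray_orange [([396.2, 239.1, 45.6, 44.5], 0.81)]
bottle_holder [([332.0, 214.2, 29.3, 21.7], 0.75)]
stacker [([317.9, 262.8, 48.1, 40.1], 0.5)]
platform [([227.2, 163.
[... 169 characters left out ...]
01  4.46293142e+02]
 [-9.99606431e-01 -2.56596022e-02 -1.13387632e-02 -2.40910357e+00]
 [-1.38825016e-02  1.01234007e-01  9.94765777e-01  8.72706798e+02]
 [ 0.00000000e+00  0.00000000e+00  0.00000000e+00  1.00000000e+00]]
dish_yellow [([252.7, 223.7, 20.7, 24.5], 0.81)]
dish_red [([378.6, 225.9, 26.9, 21.3], 0.58)]
pot_blue [([325.5, 160.6, 21.3, 19.7], 0.87)]
pot_orange [([246.8, 166.0, 19.6, 21.8], 0.67)]
oil_bottle [([108.0, 175.3, 20.1, 15.7], 0.54)]
tray_blue [([178.6, 172.5, 35.6, 31.6], 0.55)]
tray_orange [([125.1, 223.4, 35.8, 38.1], 0.93)]
bottle_holder [([188.7, 225.3, 26.3, 26.8], 0.55)]
stacker [([308.7, 235.9, 41.2, 41.0], 0.83)]
platform [([310.4, 236.2, 24.5, 27.5], 0.66)]
1.1
```

View pictures.

Run:
```python
import cv2
a=cv2.imread("pics/scene0.png");cv2.imwrite("pics/scene0b.png",cv2.resize(a[130:320,130:450],None,fx=2.5,fy=2.5,interpolation=cv2.INTER_CUBIC))
a=cv2.imread("pics/top0.png");cv2.imwrite("pics/top0b.png",cv2.resize(a[110:290,80:420],None,fx=2.35,fy=2.35,interpolation=cv2.INTER_CUBIC))
```

```text
(no output)
```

View pics/scene0b.png

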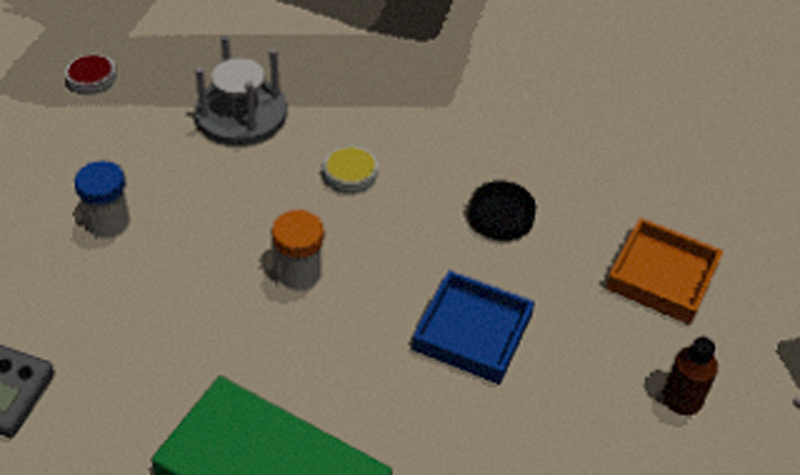

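View pics/top0b.png

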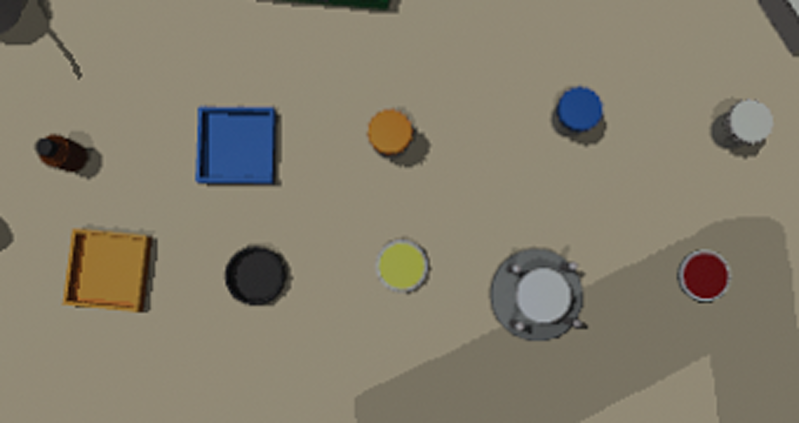

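View pics/top0.png

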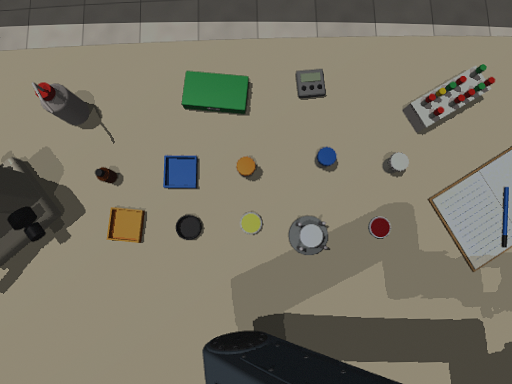

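```bash
cat > loc.py <<'E'
import numpy as np, cv2
from scipy.optimize import least_squares
def proj(f,P):
    P=np.atleast_2d(P).astype(float); T=np.array(f["T"]); c=(P-T[:3,3])@T[:3,:3]
    u=c[:,0]/-c[:,2]; v=-c[:,1]/-c[:,2]; k=1+f["k1"]*(u*u+v*v)
    return np.c_[f["fx"]*u*k+f["cx"], f["fy"]*v*k+f["cy"]]
def cyl(x,y,r,z0,z1):
    a=np.linspace(0,2*np.pi,40,endpoint=False); return np.vstack([np.c_[x+r*np.cos(a),y+r*np.sin(a),0*a+z] for z in (z0,z1)])
def hullc(f,P):
    h=cv2.convexHull(proj(f,P).astype(np.float32)); m=cv2.moments(h); return np.array([m["m10"]/m["m00"],m["m01"]/m["m00"]]),m["m00"]
def mask(img,hsv):
    H=cv2.cvtColor(img,cv2.COLOR_RGB2HSV).astype(int); h,s,v=H[...,0],H[...,1],H[...,2]
    return {"yellow":(h>22)&(h<36)&(s>130),"red":((h<6)|(h>172))&(s>150),"blue":(h>98)&(h<125)&(s>130),"orange":(h>6)&(h<20)&(s>150)&(v>90),
     "black":(v<60),"white":(s<35)&(v>120)}[hsv]
def blob(f,col,near,rad):
    img=cv2.cvtColor(cv2.cvtColor(f["pixels"],cv2.COLOR_RGB2BGR),cv2.COLOR_BGR2RGB); m=mask(img,col).astype(np.uint8)
    g=np.zeros_like(m); cv2.circle(g,(int(near[0]),int(near[1])),rad,1,-1); m=m&g
    n,l,st,c=cv2.connectedComponentsWithStats(m)
    if n<2: return None
    i=1+np.argmax(st[1:,4]); mm=(l==i).astype(np.uint8)
    ct,_=cv2.findContours(mm,cv2.RETR_EXTERNAL,cv2.CHAIN_APPROX_NONE); 
    h=cv2.convexHull(ct[0]); M=cv2.moments(h); fill=np.zeros_like(mm); cv2.fillPoly(fill,[h],1); ys,xs=np.nonzero(fill)
    return np.array([xs.mean(),ys.mean()]),len(xs)
SH={"dish_yellow":("yellow",23,13,15,18),"dish_red":("red",23,13,15,18),"pot_blue":("blue",22,47,62,20),"pot_orange":("orange",22,47,62,20),
"oil_bottle":("black",17,0,58,22),"tray_blue":("blue",40,0,20,36),"tray_orange":("orange",40,0,20,36),"bottle_holder":("black",31,0,20,26),"platform":("white",27,54,56,18)}
def pts(t,x,y):
    c,r,z0,z1,_=SH[t]
    if "tray" in t: return np.array([[x+a,y+b,z] for a in(-40,40) for b in (-40,40) for z in (z0,z1)])
    if t=="oil_bottle": return np.vstack([cyl(x,y,17,0,52),cyl(x,y,9,60,75)])
    return cyl(x,y,r,z0,z1)
def locate(t,frames,near):
    obs=[(f,blob(f,SH[t][0],n,SH[t][4])) for f,n in zip(frames,near)]
    obs=[(f,b) for f,b in obs if b]
    def res(p,o): return np.concatenate([hullc(f,pts(t,*p))[0]-b[0] for f,b in o])
    out=[]
    for o in [obs]+[[q] for q in obs]:
        s=least_squares(lambda p:res(p,o),[450,0]); out.append(s.x.round(1))
    a=[(b[1],round(hullc(f,pts(t,*out[0]))[1])) for f,b in obs]
    return out,a
E
python3 - <<'E'
from loc import *
from plant import viewer
import pickle
fr=[viewer.grab_frame(n) for n in("scene","top")]; pickle.dump(fr,open("fr0.pkl","wb"))
N={"dish_yellow":((270,197),(252,223)),"dish_red":((167,160),(380,227)),"pot_blue":((171,203),(326,157)),"pot_orange":((249,223),(246,166)),"oil_bottle":((407,279),(107,175)),"tray_blue":((318,261),(181,173)),"tray_orange":((396,239),(126,225)),"bottle_holder":((331,214),(189,227)),"platform":((225,160),(311,236))}
for t,n in N.items(): print(t,*locate(t,fr,n))
E
```

```text
dish_yellow [array([461.,   0.]), array([461.,   0.]), array([461.,   0.])] [(198, 206), (260, 280)]
dish_red [array([450.,   0.]), array([450.,   0.]), array([442.5,   0. ])] [(142, 202), (267, 281)]
pot_blue [array([577. ,  -1.9]), array([675.,   0.]), array([559.3,  -1.9])] [(276, 322), (284, 289)]
pot_orange [array([592.4,  -0. ]), array([589.7,   0. ]), array([595.2,  -0. ])] [(259, 331), (272, 289)]
oil_bottle [array([450.,   0.]), array([450.,   0.]), array([450.,   0.])] [(538, 363), (265, 168)]
tray_blue [array([450.,   0.]), array([450.,   0.]), array([562.5,   0. ])] [(1376, 985), (1064, 1099)]
tray_orange [array([421.9,   0. ]), array([344.5,   0. ]), array([450.,   0.])] [(1028, 942), (1066, 1109)]
bottle_holder [array([441.2,   0. ]), array([421.9,   0. ]), array([450.,   0.])] [(548, 486), (533, 518)]
platform [array([444.7,   0. ]), array([450.,   0.]), array([428.9,   0. ])] [(239, 282), (423, 428)]
```

Run:
```python
import cv2
a=cv2.imread("pics/scene0.png");cv2.imwrite("pics/s_st.png",cv2.resize(a[140:200,195:260],None,fx=8,fy=8,interpolation=cv2.INTER_CUBIC))
a=cv2.imread("pics/top0.png");cv2.imwrite("pics/t_st.png",cv2.resize(a[205:265,275:340],None,fx=8,fy=8,interpolation=cv2.INTER_CUBIC))
```

```text
(no output)
```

View pics/t_st.png

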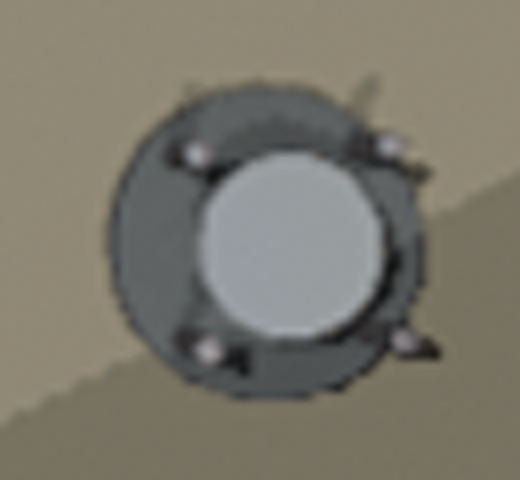

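View pics/s_st.png

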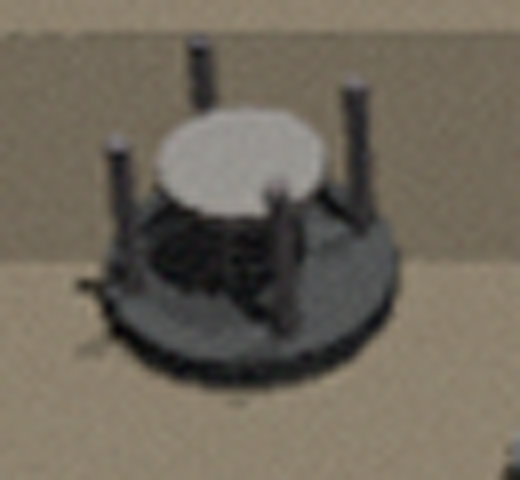

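```bash
python3 - <<'E'
s=open("loc.py").read()
i=s.index("def hullc"); j=s.index("def mask")
s=s[:i]+'''def hullc(f,P):
    from scipy.spatial import ConvexHull
    q=proj(f,P); q=q[ConvexHull(q).vertices]; x,y=q.T; X,Y=np.roll(x,-1),np.roll(y,-1); c=x*Y-X*y; A=c.sum()/2
    return np.array([((x+X)*c).sum(),((y+Y)*c).sum()])/6/A,abs(A)
'''+s[j:]
s=s.replace("(v<60)","(v<45)").replace(",[450,0])",",[450,10],diff_step=1e-3)").replace('f["pixels"],cv2.COLOR','cv2.GaussianBlur(f["pixels"],(3,3),0),cv2.COLOR')
open("loc.py","w").write(s)
E
python3 - <<'E'
from loc import *
import pickle
fr=pickle.load(open("fr0.pkl","rb"))
N={"dish_yellow":((270,197),(252,223)),"dish_red":((167,160),(380,227)),"pot_blue":((171,203),(326,157)),"pot_orange":((249,223),(246,166)),"oil_bottle":((407,279),(107,175)),"tray_blue":((318,261),(181,173)),"tray_orange":((396,239),(126,225)),"bottle_holder":((331,214),(189,227)),"platform":((225,160),(311,236))}
for t,n in N.items(): print(t,*locate(t,fr,n))
o=np.array([[195,140],[275,205]])-.44
S=[np.array([[200,40],[355,80],[118,143],[277,185]])/8+o[0], np.array([[195,153],[391,146],[207,350],[404,340]])/8+o[1]]
# scene order -> fit with assignments
def pp(p):
    a=np.radians(p[2])+np.pi/4+np.arange(4)*np.pi/2
    return np.c_[p[0]+39*np.cos(a),p[1]+39*np.sin(a),0*a+76]
from scipy.optimize import linear_sum_assignment
def res(p,o):
    r=[]
    for i in o:
        q=proj(fr[i],pp(p)); D=np.linalg.norm(q[:,None]-S[i][None],axis=2); a,b=linear_sum_assignment(D); r.append((q[a]-S[i][b]).ravel())
    return np.concatenate(r)
for o in([0,1],[0],[1]):
  best=min((least_squares(lambda p:res(p,o),[430,-150,y],diff_step=1e-3) for y in(-30,1,30)),key=lambda s:s.cost)
  print(o,best.x.round(1),best.cost.round(2))
E
```

```text
dish_yellow [array([4.606e+02, 4.000e-01]), array([ 4.606e+02, -1.000e-01]), array([460.5,   0.8])] [(191, 206), (229, 280)]
dish_red [array([ 442.6, -315. ]), array([ 443.4, -315.7]), array([ 442. , -314.3])] [(131, 153), (243, 281)]
pot_blue [array([ 613.3, -182.5]), array([ 614.9, -182.6]), array([ 612. , -181.9])] [(263, 298), (274, 300)]
pot_orange [array([593.1,   8.6]), array([591.5,   7.6]), array([594.2,   9.4])] [(262, 333), (268, 289)]
oil_bottle [array([587.3, 351.9]), array([588.6, 352.4]), array([585.9, 350.8])] [(455, 508), (210, 277)]
tray_blue [array([592.5, 173.1]), array([592.6, 172.8]), array([592.3, 173.5])] [(1334, 1386), (1038, 1102)]
tray_orange [array([460.7, 311. ]), array([456.1, 310.1]), array([463.7, 312.4])] [(1028, 1191), (1034, 1135)]
bottle_holder [array([454.9, 152.8]), array([456.1, 153.2]), array([454.2, 152.5])] [(504, 551), (481, 536)]
platform [array([ 427.7, -137.9]), array([ 427.3, -139.1]), array([ 427.6, -137.2])] [(230, 243), (418, 432)]
[0, 1] [ 428.4 -137.5    1.3] 0.98
[0] [ 429.8 -137.9    1.5] 0.06
[1] [ 427.7 -136.8    1.1] 0.05
```

```bash
cat > cmd.py <<'E'
import sys,json,numpy as np
# usage: cmd.py x y z h  -> row from commanded state ; cmd.py set dx dy dz wx -> update the tracked commanded pose
S=json.load(open("st.json"))
def ax(h): h=np.radians(h); z=np.array([np.cos(h),np.sin(h),0]); y=np.array([-np.sin(h),np.cos(h),0]); return np.array([[0,0,-1.],y,z])
A=ax(S["h"]); p=np.array(S["p"])
if sys.argv[1]=="set":
    d=np.array([float(v) for v in sys.argv[2:5]])*1000; p=p+d@A; S={"p":p.tolist(),"h":S["h"]-np.degrees(float(sys.argv[5]))}
    json.dump(S,open("st.json","w")); A=ax(S["h"])
    print("cmd",p.round(2),round(S["h"],2))
    sys.argv=sys.argv[:1]+sys.argv[6:]
if len(sys.argv)>4:
  v=[float(a) for a in sys.argv[1:]]
  for i in range(0,len(v),4):
    t=np.array(v[i:i+3]); print("row",(A@(t-p)/1000).round(4),"wx",round(np.radians(S["h"]-v[i+3]),4))
E
echo '{"p":[169.019,-601.689,231.31],"h":-74.313}'>st.json
python3 cmd.py 460.5 0.4 150 -88.7 460.5 0.4 80 -88.7
```

```text
row [ 0.0813  0.4434 -0.5009] wx 0.2511
row [ 0.1513  0.4434 -0.5009] wx 0.2511
```

move_arm:
  series: [0.0813, 0.4434, -0.5009, 0.2511, 0, 0, 0, 0.0813, 0.4434, -0.5009, 0.2511, 0, 0, 0, 0.0813, 0.4434, -0.5009, 0.2511, 0, 0, 0, 0.0813, 0.4434, -0.5009, 0.2511, 0, 0, 0, 0.0813, 0.4434, -0.5009, 0.2511, 0, 0, 0, 0.0813, 0.4434, -0.5009, 0.2511, 0, 0, 0, 0.0813, 0.4434, -0.5009, 0.2511, 0, 0, 0, 0.0813, 0.4434, -0.5009, 0.2511, 0, 0, 0, 0.0813, 0.4434, -0.5009, 0.2511, 0, 0, 0, 0.0813, 0.4434, -0.5009, 0.2511, 0, 0, 0]
  newtons: 30

```text
time_s: 2.2
position: [386.2, -153.5, 171.1]
tool_rot: [53.8, 89.9, -34.9]
ft_force: [1.2, -0.0, 0.3]
gripper_width: 85.2
```

```bash
python3 - <<'E'
import numpy as np,json
from plant import monitor
s=monitor.sense(); print(s["position"],s["tool_rot"][2]-s["tool_rot"][0],s["joint_velocities"])
p0=np.array([169.019,-601.689,231.31]);d=np.array([291.5,602.1,-81.3]); p=p0+d*500/np.linalg.norm(d);print(p)
json.dump({"p":p.tolist(),"h":-88.7},open("st.json","w"))
E
python3 cmd.py 460.5 0.4 60 -88.7
```

```text
[ 386.15682445 -153.46598798  171.13855763] -88.73916308882758 [ 68.85524932   7.5631158    1.55064476   0.13703616 -10.64148252
  68.16188892]
[ 385.30568085 -154.94385235  170.98716242]
row [ 0.111   0.0787 -0.1536] wx 0.0
```

move_arm:
  series: [0.111, 0.0787, -0.1536, 0, 0, 0, 0, 0.111, 0.0787, -0.1536, 0, 0, 0, 0, 0.111, 0.0787, -0.1536, 0, 0, 0, 0, 0.111, 0.0787, -0.1536, 0, 0, 0, 0, 0.111, 0.0787, -0.1536, 0, 0, 0, 0, 0.111, 0.0787, -0.1536, 0, 0, 0, 0, 0.111, 0.0787, -0.1536, 0, 0, 0, 0]

```text
time_s: 2.9
position: [460.6, -0.3, 60.5]
tool_rot: [60.1, 90.0, -28.6]
ft_force: [-0.6, -0.1, 0.3]
gripper_width: 85.4
```

```bash
python3 - <<'E'
from plant import monitor,viewer
import cv2
s=monitor.sense(); print(s["position"],s["tool_rot"][2]-s["tool_rot"][0],s["joint_velocities"].round(2),s["time_s"])
for n in ("scene","top"):
    f=viewer.grab_frame(n); a=f["pixels"][:,:,::-1]
    a=a[130:270,190:350] if n=="scene" else a[160:290,190:350]
    cv2.imwrite(f"pics/{n}1.png",cv2.resize(a,None,fx=4,fy=4,interpolation=cv2.INTER_CUBIC))
s=monitor.sense(); print(s["position"],s["tool_rot"][2]-s["tool_rot"][0])
E
python3 cmd.py set 0.111 0.0787 -0.1536 0 460.5 0.4 -1 -88.7
```

```text
[ 4.60581608e+02 -3.25597119e-01  6.05479846e+01] -88.71949596568246 [-1.28 -1.03  0.15  0.13 -0.17  0.09] 2.9
[460.69264975  -0.9775198   60.97519091] -88.82108257944567
cmd [4.605e+02 4.000e-01 5.999e+01] -88.7
row [ 0.061 -0.     0.   ] wx 0.0
```

View pics/scene1.png

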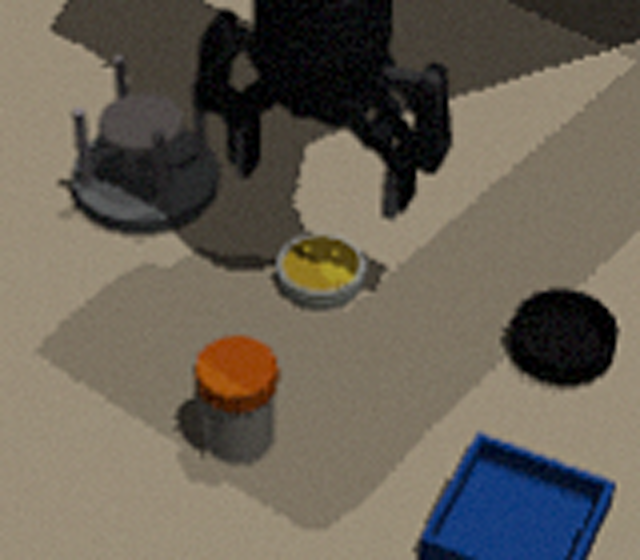

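The scene picture shows the open fingers above the yellow dish (dish at about (320,268) in the crop), lined up with it.

move_arm:
  series: [0.03, 0, 0, 0, 0, 0, 0, 0.05, 0, 0, 0, 0, 0, 0, 0.061, 0, 0, 0, 0, 0, 0, 0.061, 0, 0, 0, 0, 0, 0, 0.061, 0, 0, 0, 0, 0, 1, 0.061, 0, 0, 0, 0, 0, 1, 0.061, 0, 0, 0, 0, 0, 1, 0.061, 0, 0, 0, 0, 0, 1, 0.061, 0, 0, 0, 0, 0, 1, 0.061, 0, 0, 0, 0, 0, 1]

```text
time_s: 4.0
position: [461.0, 0.2, 0.2]
tool_rot: [70.6, 89.9, -18.1]
ft_force: [0.0, -1.7, 6.8]
gripper_width: 53.0
```

```bash
python3 cmd.py set 0.061 0 0 0 460.5 0.4 140 -88.7  428.2 -137.6 140 -88.7
```

```text
cmd [ 4.605e+02  4.000e-01 -1.010e+00] -88.7
row [-0.141 -0.     0.   ] wx 0.0
row [-0.141  -0.0354  0.1372] wx 0.0
```

move_arm:
  series: [-0.03, 0, 0, 0, 0, 0, 1, -0.075, 0, 0, 0, 0, 0, 1, -0.12, 0, 0, 0, 0, 0, 1, -0.141, -0.01, 0.035, 0, 0, 0, 1, -0.141, -0.02, 0.075, 0, 0, 0, 1, -0.141, -0.03, 0.115, 0, 0, 0, 1, -0.141, -0.0354, 0.1372, 0, 0, 0, 1, -0.141, -0.0354, 0.1372, 0, 0, 0, 1, -0.141, -0.0354, 0.1372, 0, 0, 0, 1]

```text
time_s: 4.9
position: [427.8, -137.4, 140.3]
tool_rot: [-176.4, 90.0, 94.8]
ft_force: [-0.7, -0.2, -0.7]
gripper_width: 52.5
```

```bash
python3 - <<'E'
from plant import monitor,viewer
import cv2,pickle
s=monitor.sense(); print(s["position"],s["tool_rot"][2]-s["tool_rot"][0],s["gripper_width"],s["ft_force"])
fs=[viewer.grab_frame(n) for n in("scene","top")]; pickle.dump(fs,open("fr1.pkl","wb"))
a=fs[0]["pixels"][:,:,::-1][100:230,170:330]
cv2.imwrite("pics/scene2.png",cv2.resize(a,None,fx=4,fy=4,interpolation=cv2.INTER_CUBIC))
E
python3 cmd.py set -.141 -.0354 .1372 0  428.2 -137.6 58 -88.7 428.2 -137.6 48 -88.7
```

```text
[ 427.79660711 -137.41918024  140.26410857] 271.2184985589013 52.546674898746815 [-0.66090127 -0.21802486 -0.73344605]
cmd [ 428.22 -137.57  139.99] -88.7
row [ 0.082 -0.     0.   ] wx 0.0
row [ 0.092 -0.     0.   ] wx 0.0
```

View pics/scene2.png

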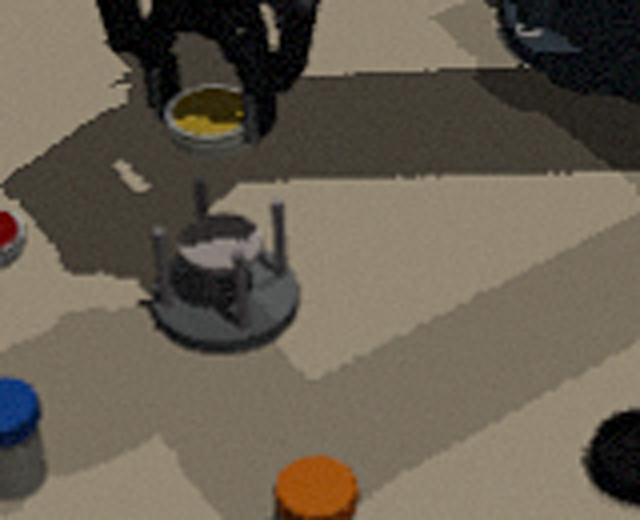

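Run:
```python
from loc import *
import pickle
fr=pickle.load(open("fr1.pkl","rb"))
q=proj(fr[0],cyl(428.2,-137.6,27,140,156)); print(((q.min(0)-[170,100])*4).round(),((q.max(0)-[170,100])*4).round())
```

```text
[164.  81.] [257. 156.]
```

move_arm:
  series: [0.04, 0, 0, 0, 0, 0, 1, 0.065, 0, 0, 0, 0, 0, 1, 0.075, 0, 0, 0, 0, 0, 1, 0.085, 0, 0, 0, 0, 0, 1, 0.093, 0, 0, 0, 0, 0, 1, 0.093, 0, 0, 0, 0, 0, 1]

```text
time_s: 5.6
position: [428.3, -137.3, 46.7]
tool_rot: [-130.2, 90.0, 141.1]
ft_force: [0.2, 0.2, -1.2]
gripper_width: 52.3
```

```bash
python3 - <<'E'
from plant import monitor,viewer
import cv2,pickle
s=monitor.sense(); print(s["position"],s["gripper_width"],s["ft_force"])
fs=[viewer.grab_frame(n) for n in("scene",)]
a=fs[0]["pixels"][:,:,::-1][100:230,170:330]
cv2.imwrite("pics/scene3.png",cv2.resize(a,None,fx=4,fy=4,interpolation=cv2.INTER_CUBIC))
E
python3 cmd.py set .093 0 0 0
```

```text
[ 428.27392578 -137.25067018   46.65170201] 52.34007301440835 [ 0.2484987   0.17093615 -1.16808186]
cmd [ 428.22 -137.57   46.99] -88.7
```

View pics/scene3.png

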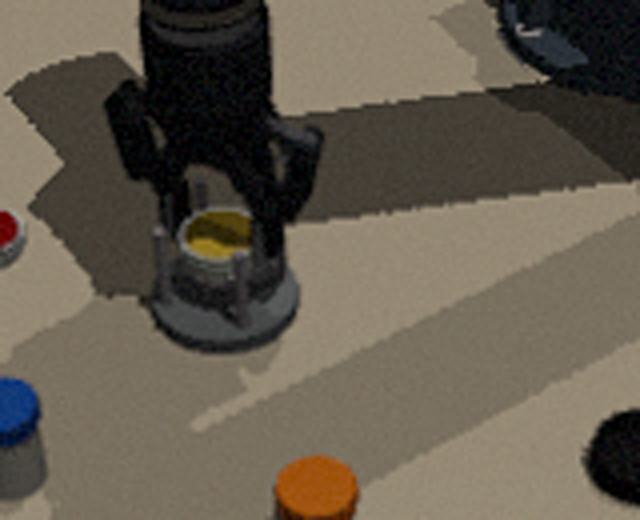

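The dish is centred among the posts on the platform, with no contact force. I'll open the fingers and rise.

move_arm:
  series: [0, 0, 0, 0, 0, 0, 0.6, 0, 0, 0, 0, 0, 0, 0.3, 0, 0, 0, 0, 0, 0, 0, 0, 0, 0, 0, 0, 0, 0, -0.03, 0, 0, 0, 0, 0, 0, -0.07, 0, 0, 0, 0, 0, 0, -0.103, 0, 0, 0, 0, 0, 0, -0.103, 0, 0, 0, 0, 0, 0]

```text
time_s: 6.45
position: [430.6, -139.0, 153.7]
tool_rot: [56.8, 89.5, -31.9]
ft_force: [-0.7, -0.4, -0.3]
gripper_width: 85.5
```

```bash
python3 cmd.py set -.103 0 0 0 442.6 -315 150 -88.7 442.6 -315 60 -88.7
```

```text
cmd [ 428.22 -137.57  149.99] -88.7
row [-0.      0.0103  0.1777] wx 0.0
row [0.09   0.0103 0.1777] wx 0.0
```

move_arm:
  series: [0, 0.003, 0.05, 0, 0, 0, 0, 0, 0.006, 0.1, 0, 0, 0, 0, 0.02, 0.009, 0.14, 0, 0, 0, 0, 0.06, 0.0103, 0.17, 0, 0, 0, 0, 0.09, 0.0103, 0.1777, 0, 0, 0, 0, 0.09, 0.0103, 0.1777, 0, 0, 0, 0, 0.09, 0.0103, 0.1777, 0, 0, 0, 0]

```text
time_s: 7.15
position: [441.5, -313.8, 59.1]
tool_rot: [-140.5, 89.8, 130.8]
ft_force: [0.0, -0.1, 0.4]
gripper_width: 85.5
```

```bash
python3 - <<'E'
from plant import monitor,viewer
import cv2,pickle
from loc import *
s=monitor.sense(); print(s["time_s"],s["position"],s["tool_rot"][2]-s["tool_rot"][0],s["ft_force"])
fs=[viewer.grab_frame(n) for n in("scene","top")]
a=fs[0]["pixels"][:,:,::-1][100:230,120:280]
cv2.imwrite("pics/scene4.png",cv2.resize(a,None,fx=4,fy=4,interpolation=cv2.INTER_CUBIC))
a=fs[1]["pixels"][:,:,::-1][190:290,270:430]
cv2.imwrite("pics/top4.png",cv2.resize(a,None,fx=4,fy=4,interpolation=cv2.INTER_CUBIC))
SH["dish_yellow"]=("yellow",23,57,59,18)
print(locate("dish_yellow",fs,((225,160),(311,236))))
print(locate("dish_red",fs,((167,160),(380,227))))
print(monitor.sense()["position"])
E
python3 cmd.py set .09 .0103 .1777 0 442.6 -315 0 -88.7
```

```text
7.15 [ 441.49810803 -313.81124273   59.1108022 ] 271.2761806422883 [ 0.02019633 -0.10437666  0.38538049]
([array([ 429. , -137.9]), array([ 429.8, -138.5]), array([ 428.5, -137.3])], [(158, 179), (289, 316)])
([array([ 453.8, -311.4]), array([ 444. , -315.8]), array([ 458. , -311.3])], [(121, 157), (34, 280)])
[ 442.78040931 -314.28511077   60.99505096]
cmd [ 442.55 -314.99   59.99] -88.7
row [0.06 0.   0.  ] wx 0.0
```

View pics/scene4.png

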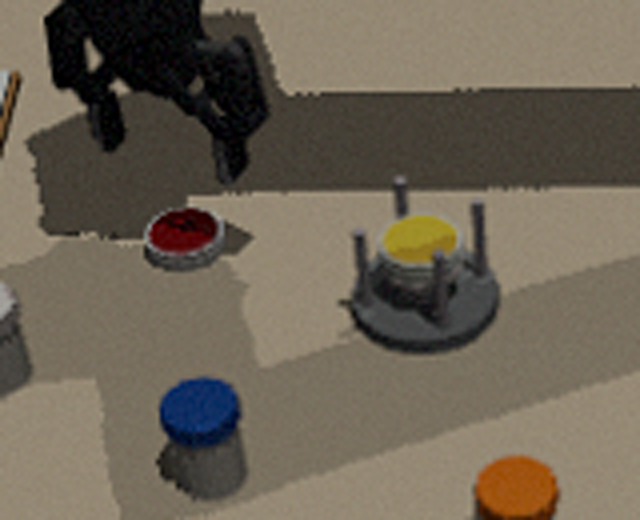

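View pics/top4.png

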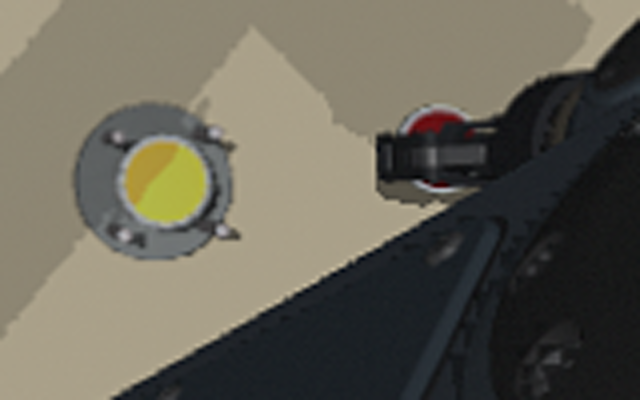

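Yellow lies flat and centred on the sunken platform, and the fingers are lined up over the red dish.

move_arm:
  series: [0.03, 0, 0, 0, 0, 0, 0, 0.05, 0, 0, 0, 0, 0, 0, 0.059, 0, 0, 0, 0, 0, 0, 0.059, 0, 0, 0, 0, 0, 0, 0.059, 0, 0, 0, 0, 0, 1, 0.059, 0, 0, 0, 0, 0, 1, 0.059, 0, 0, 0, 0, 0, 1, 0.059, 0, 0, 0, 0, 0, 1, 0.059, 0, 0, 0, 0, 0, 1, 0.059, 0, 0, 0, 0, 0, 1]

```text
time_s: 8.25
position: [443.1, -315.4, 2.6]
tool_rot: [46.6, 89.9, -42.1]
ft_force: [-0.2, 0.6, 5.6]
gripper_width: 52.7
```

```bash
python3 cmd.py set 0.059 0 0 0 442.6 -315 140 -88.7  428.5 -137.7 140 -88.7
```

```text
cmd [ 442.55 -314.99    0.99] -88.7
row [-0.139  0.     0.   ] wx 0.0
row [-0.139  -0.01   -0.1776] wx 0.0
```

move_arm:
  series: [-0.03, 0, 0, 0, 0, 0, 1, -0.075, 0, 0, 0, 0, 0, 1, -0.12, 0, 0, 0, 0, 0, 1, -0.139, -0.003, -0.04, 0, 0, 0, 1, -0.139, -0.005, -0.08, 0, 0, 0, 1, -0.139, -0.007, -0.12, 0, 0, 0, 1, -0.139, -0.01, -0.155, 0, 0, 0, 1, -0.139, -0.01, -0.1776, 0, 0, 0, 1, -0.139, -0.01, -0.1776, 0, 0, 0, 1, -0.139, -0.01, -0.1776, 0, 0, 0, 1]

```text
time_s: 9.25
position: [429.1, -137.8, 140.6]
tool_rot: [49.8, 89.9, -38.8]
ft_force: [0.2, -0.4, -1.0]
gripper_width: 52.4
```

```bash
python3 - <<'E'
from plant import monitor,viewer
import cv2,pickle
from loc import *
s=monitor.sense(); print(s["position"],s["gripper_width"],s["ft_force"])
fs=[viewer.grab_frame(n) for n in("scene",)]
a=fs[0]["pixels"][:,:,::-1][100:230,170:330]
cv2.imwrite("pics/scene5.png",cv2.resize(a,None,fx=4,fy=4,interpolation=cv2.INTER_CUBIC))
q=proj(fs[0],cyl(428.5,-137.7,27,140,156)); print(((q.min(0)-[170,100])*4).round(),((q.max(0)-[170,100])*4).round())
E
python3 cmd.py set -.139 -.01 -.1776 0  428.5 -137.7 62 -88.7 428.5 -137.7 50 -88.7
```

```text
[ 429.06207123 -137.83317619  140.64664522] 52.37357081070789 [ 0.22191688 -0.36032838 -0.96466255]
[164.  81.] [257. 157.]
cmd [ 428.52 -137.66  139.99] -88.7
row [ 0.078 -0.     0.   ] wx 0.0
row [ 0.09 -0.    0.  ] wx 0.0
```

View pics/scene5.png

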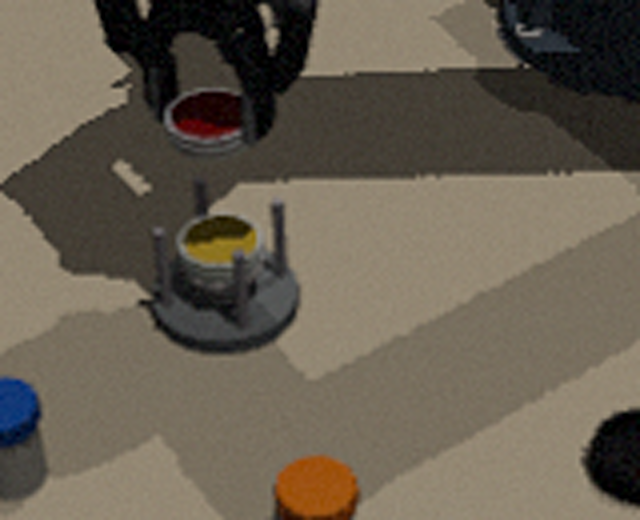

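The red dish is held level over the yellow one. Lowering.

move_arm:
  series: [0.04, 0, 0, 0, 0, 0, 1, 0.065, 0, 0, 0, 0, 0, 1, 0.075, 0, 0, 0, 0, 0, 1, 0.083, 0, 0, 0, 0, 0, 1, 0.091, 0, 0, 0, 0, 0, 1, 0.091, 0, 0, 0, 0, 0, 1]

```text
time_s: 9.9
position: [428.7, -138.1, 48.7]
tool_rot: [49.4, 90.0, -39.3]
ft_force: [-1.1, -0.5, 0.2]
gripper_width: 52.3
```

```bash
python3 - <<'E'
from plant import monitor,viewer
import cv2,pickle
s=monitor.sense(); print(s["position"],s["gripper_width"],s["ft_force"])
fs=[viewer.grab_frame(n) for n in("scene",)]
a=fs[0]["pixels"][:,:,::-1][100:230,170:330]
cv2.imwrite("pics/scene6.png",cv2.resize(a,None,fx=4,fy=4,interpolation=cv2.INTER_CUBIC))
E
python3 cmd.py set .091 0 0 0
```

```text
[ 428.74453962 -138.11632657   48.73454164] 52.30609967259575 [-1.07521776 -0.53109244  0.22201167]
cmd [ 428.52 -137.66   48.99] -88.7
```

View pics/scene6.png

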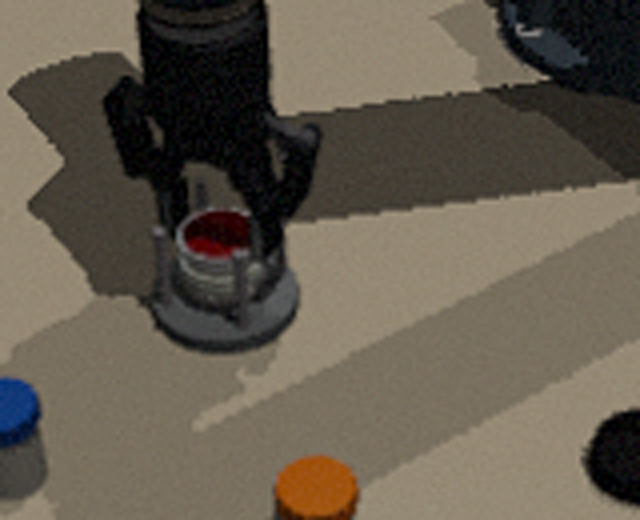

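The red dish sits on the yellow one and the stack is pressed down. Releasing.

move_arm:
  series: [0, 0, 0, 0, 0, 0, 0.6, 0, 0, 0, 0, 0, 0, 0.3, 0, 0, 0, 0, 0, 0, 0, 0, 0, 0, 0, 0, 0, 0, -0.03, 0, 0, 0, 0, 0, 0, -0.07, 0, 0, 0, 0, 0, 0, -0.103, 0, 0, 0, 0, 0, 0, -0.103, 0, 0, 0, 0, 0, 0]

```text
time_s: 10.75
position: [430.9, -138.9, 155.7]
tool_rot: [56.9, 89.5, -31.7]
ft_force: [0.2, -0.6, 0.4]
gripper_width: 85.1
```

```bash
python3 cmd.py set -.103 0 0 0 613.3 -182.4 152 -88.7 613.3 -182.4 100 -88.7
```

```text
cmd [ 428.52 -137.66  151.99] -88.7
row [-0.      0.1837  0.0489] wx 0.0
row [0.052  0.1837 0.0489] wx 0.0
```

move_arm:
  series: [0, 0.04, 0.01, 0, 0, 0, 0, 0, 0.085, 0.022, 0, 0, 0, 0, 0, 0.13, 0.035, 0, 0, 0, 0, 0.02, 0.165, 0.044, 0, 0, 0, 0, 0.052, 0.1837, 0.0489, 0, 0, 0, 0, 0.052, 0.1837, 0.0489, 0, 0, 0, 0, 0.052, 0.1837, 0.0489, 0, 0, 0, 0]

```text
time_s: 11.45
position: [611.4, -181.4, 98.0]
tool_rot: [-116.9, 89.7, 154.4]
ft_force: [0.1, -0.2, 0.2]
gripper_width: 85.2
```

```bash
python3 - <<'E'
from plant import monitor,viewer
import cv2,pickle
from loc import *
s=monitor.sense(); print(s["time_s"],s["position"])
fs=[viewer.grab_frame(n) for n in("scene","top")]
a=fs[0]["pixels"][:,:,::-1][110:240,120:280]
cv2.imwrite("pics/scene7.png",cv2.resize(a,None,fx=4,fy=4,interpolation=cv2.INTER_CUBIC))
SH["dish_red"]=("red",23,58,60,18)
print(locate("dish_red",fs,((225,162),(309,236))))
SH["dish_red"]=("red",23,50,51,18)
print(locate("dish_red",fs,((225,162),(309,236))))
E
python3 cmd.py set .052 .1837 .0489 0 613.3 -182.4 34 -88.7
```

```text
11.45 [ 611.38353445 -181.42422919   97.96172763]
([array([ 433.1, -137. ]), array([ 433.1, -137. ])], [(148, 180)])
([array([ 424.4, -142.3]), array([ 424.4, -142.3])], [(148, 170)])
cmd [ 613.29 -182.38   99.99] -88.7
row [0.066 0.    0.   ] wx 0.0
```

View pics/scene7.png

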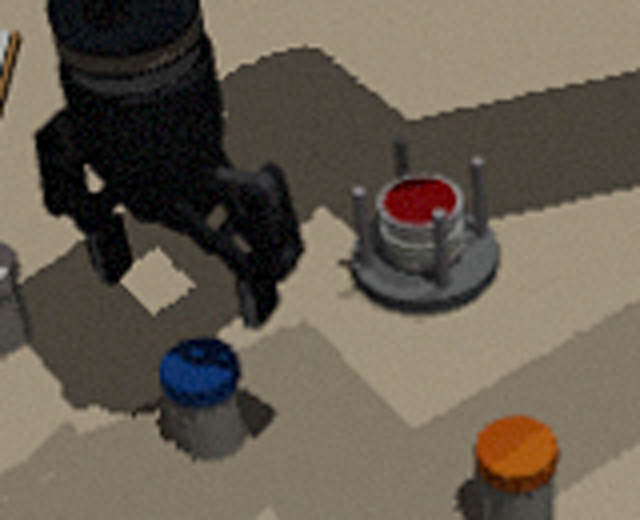

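The stack lies flat between the posts. The fingers straddle the blue cap; I'll descend and grip.

move_arm:
  series: [0.03, 0, 0, 0, 0, 0, 0, 0.055, 0, 0, 0, 0, 0, 0, 0.066, 0, 0, 0, 0, 0, 0, 0.066, 0, 0, 0, 0, 0, 0, 0.066, 0, 0, 0, 0, 0, 1, 0.066, 0, 0, 0, 0, 0, 1, 0.066, 0, 0, 0, 0, 0, 1, 0.066, 0, 0, 0, 0, 0, 1, 0.066, 0, 0, 0, 0, 0, 1, 0.066, 0, 0, 0, 0, 0, 1]

```text
time_s: 12.55
position: [614.2, -182.7, 35.6]
tool_rot: [61.6, 89.9, -27.1]
ft_force: [-0.8, 0.3, 6.9]
gripper_width: 42.8
```

```bash
python3 cmd.py set 0.066 0 0 0 613.3 -182.4 150 -88.7  592.5 173.1 150 -88.7
```

```text
cmd [ 613.29 -182.38   33.99] -88.7
row [-0.116  0.     0.   ] wx 0.0
row [-0.116  -0.0127 -0.3559] wx 0.0
```

move_arm:
  series: [-0.03, 0, 0, 0, 0, 0, 1, -0.075, 0, 0, 0, 0, 0, 1, -0.11, 0, -0.015, 0, 0, 0, 1, -0.116, -0.002, -0.055, 0, 0, 0, 1, -0.116, -0.004, -0.1, 0, 0, 0, 1, -0.116, -0.006, -0.145, 0, 0, 0, 1, -0.116, -0.008, -0.19, 0, 0, 0, 1, -0.116, -0.009, -0.235, 0, 0, 0, 1, -0.116, -0.01, -0.28, 0, 0, 0, 1, -0.116, -0.0115, -0.32, 0, 0, 0, 1]

```text
time_s: 13.55
position: [594.0, 139.5, 150.1]
tool_rot: [168.5, 90.0, 79.9]
ft_force: [-0.7, -0.4, -0.9]
gripper_width: 42.6
```

```bash
python3 cmd.py set -0.116 -.0115 -.32 0 592.5 173.1 150 -88.7
```

```text
cmd [594.53 137.28 149.99] -88.7
row [-0.     -0.0012 -0.0359] wx 0.0
```

move_arm:
  series: [0, -0.001, -0.02, 0, 0, 0, 1, 0, -0.0012, -0.0359, 0, 0, 0, 1, 0.03, -0.0012, -0.0359, 0, 0, 0, 1, 0.065, -0.0012, -0.0359, 0, 0, 0, 1, 0.09, -0.0012, -0.0359, 0, 0, 0, 1, 0.1, -0.0012, -0.0359, 0, 0, 0, 1, 0.1, -0.0012, -0.0359, 0, 0, 0, 1]

```text
time_s: 14.25
position: [591.6, 172.6, 48.5]
tool_rot: [-83.2, 89.8, -171.9]
ft_force: [-0.4, -0.5, -0.4]
gripper_width: 43.0
```

```bash
python3 - <<'E'
from plant import monitor,viewer
import cv2
s=monitor.sense(); print(s["time_s"],s["position"],s["ft_force"])
a=viewer.grab_frame("scene")["pixels"][:,:,::-1][170:300,240:400]
cv2.imwrite("pics/scene8.png",cv2.resize(a,None,fx=4,fy=4,interpolation=cv2.INTER_CUBIC))
E
python3 cmd.py set .1 -.0012 -.0359 0
```

```text
14.25 [591.59388858 172.57993714  48.53983582] [-0.38565129 -0.49820058 -0.36613071]
cmd [592.52 173.14  49.99] -88.7
```

View pics/scene8.png

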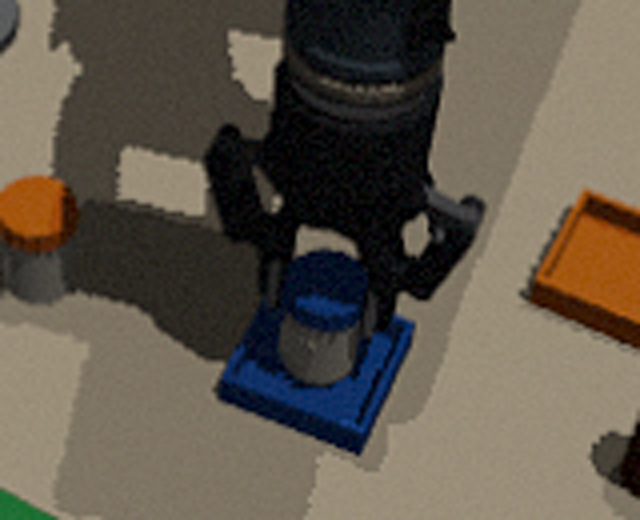

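The upright pot hangs over the middle of the blue tray. I'll set it down and release.

move_arm:
  series: [0.005, 0, 0, 0, 0, 0, 1, 0.0095, 0, 0, 0, 0, 0, 1, 0.0105, 0, 0, 0, 0, 0, 1, 0.0105, 0, 0, 0, 0, 0, 1]

```text
time_s: 14.7
position: [592.6, 173.2, 39.8]
tool_rot: [95.6, 90.0, 6.9]
ft_force: [0.1, 0.3, -1.1]
gripper_width: 42.8
```

move_arm:
  series: [0.001, 0, 0, 0, 0, 0, 1, 0.001, 0, 0, 0, 0, 0, 0.7, 0.001, 0, 0, 0, 0, 0, 0.4, 0.001, 0, 0, 0, 0, 0, 0, 0.001, 0, 0, 0, 0, 0, 0, -0.03, 0, 0, 0, 0, 0, 0, -0.07, 0, 0, 0, 0, 0, 0, -0.09, 0, 0, 0, 0, 0, 0]

```text
time_s: 15.5
position: [594.0, 173.4, 132.1]
tool_rot: [95.0, 89.8, 6.3]
ft_force: [0.5, 0.7, 1.0]
gripper_width: 85.2
```

```bash
python3 cmd.py set .0105 0 0 0; python3 cmd.py set -0.09 0 0 0 593.1 8.6 130 -88.7 593.1 8.6 100 -88.7
```

```text
cmd [592.52 173.14  39.49] -88.7
cmd [592.52 173.14 129.49] -88.7
row [-0.0005 -0.0031  0.1645] wx 0.0
row [ 0.0295 -0.0031  0.1645] wx 0.0
```

move_arm:
  series: [-0.02, 0, 0.03, 0, 0, 0, 0, -0.02, -0.001, 0.075, 0, 0, 0, 0, -0.01, -0.002, 0.12, 0, 0, 0, 0, 0.01, -0.003, 0.155, 0, 0, 0, 0, 0.0295, -0.0031, 0.1645, 0, 0, 0, 0, 0.0295, -0.0031, 0.1645, 0, 0, 0, 0, 0.0295, -0.0031, 0.1645, 0, 0, 0, 0]

```text
time_s: 16.2
position: [592.8, 8.8, 99.8]
tool_rot: [-117.5, 89.9, 153.7]
ft_force: [0.0, -0.4, -0.1]
gripper_width: 85.1
```

```bash
python3 - <<'E'
from plant import monitor,viewer
import cv2
s=monitor.sense(); print(s["time_s"],s["position"],s["ft_force"])
a=viewer.grab_frame("scene")["pixels"][:,:,::-1][170:300,200:360]
cv2.imwrite("pics/scene9.png",cv2.resize(a,None,fx=4,fy=4,interpolation=cv2.INTER_CUBIC))
E
python3 cmd.py set .0295 -.0031 .1645 0 593.1 8.6 34 -88.7
```

```text
16.2 [592.82257072   8.84015734  99.75245912] [ 0.03097363 -0.36807865 -0.0629325 ]
cmd [593.15   8.61  99.99] -88.7
row [ 0.066 -0.     0.   ] wx 0.0
```

View pics/scene9.png

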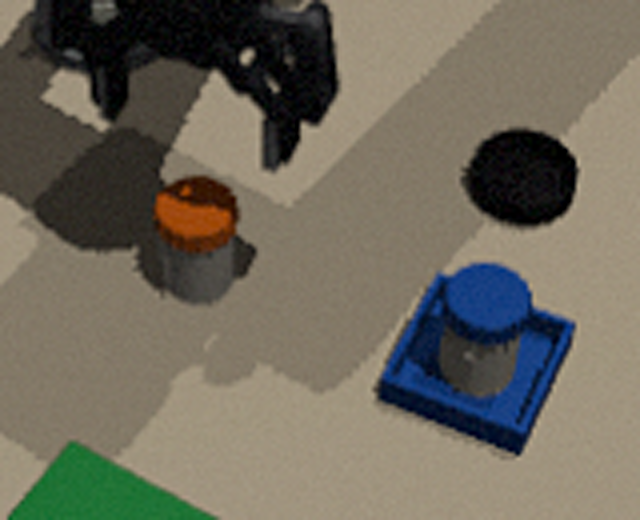

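The blue pot stands in its tray. Next is the orange one.

move_arm:
  series: [0.03, 0, 0, 0, 0, 0, 0, 0.055, 0, 0, 0, 0, 0, 0, 0.066, 0, 0, 0, 0, 0, 0, 0.066, 0, 0, 0, 0, 0, 0, 0.066, 0, 0, 0, 0, 0, 1, 0.066, 0, 0, 0, 0, 0, 1, 0.066, 0, 0, 0, 0, 0, 1, 0.066, 0, 0, 0, 0, 0, 1, 0.066, 0, 0, 0, 0, 0, 1, 0.066, 0, 0, 0, 0, 0, 1]

```text
time_s: 17.25
position: [594.1, 8.6, 35.4]
tool_rot: [84.9, 89.9, -3.8]
ft_force: [-0.8, 0.9, 6.1]
gripper_width: 43.1
```

```bash
python3 cmd.py set 0.066 0 0 0 593.1 8.6 160 -88.7  460.7 311 160 -88.7
```

```text
cmd [593.15   8.61  33.99] -88.7
row [-0.126 -0.     0.   ] wx 0.0
row [-0.126  -0.1256 -0.3053] wx 0.0
```

move_arm:
  series: [-0.03, 0, 0, 0, 0, 0, 1, -0.075, 0, 0, 0, 0, 0, 1, -0.115, -0.005, -0.012, 0, 0, 0, 1, -0.126, -0.02, -0.048, 0, 0, 0, 1, -0.126, -0.037, -0.09, 0, 0, 0, 1, -0.126, -0.054, -0.132, 0, 0, 0, 1, -0.126, -0.071, -0.174, 0, 0, 0, 1, -0.126, -0.089, -0.216, 0, 0, 0, 1, -0.126, -0.106, -0.258, 0, 0, 0, 1, -0.126, -0.12, -0.292, 0, 0, 0, 1]

```text
time_s: 18.25
position: [464.9, 299.6, 160.1]
tool_rot: [-99.0, 90.0, 172.3]
ft_force: [0.2, 0.1, -1.5]
gripper_width: 43.0
```

```bash
python3 cmd.py set -0.126 -.12 -.292 0 460.7 311 160 -88.7 460.7 311 50 -88.7
```

```text
cmd [466.55 297.82 159.99] -88.7
row [-0.     -0.0056 -0.0133] wx 0.0
row [ 0.11   -0.0056 -0.0133] wx 0.0
```

move_arm:
  series: [0, -0.0056, -0.0133, 0, 0, 0, 1, 0.03, -0.0056, -0.0133, 0, 0, 0, 1, 0.065, -0.0056, -0.0133, 0, 0, 0, 1, 0.095, -0.0056, -0.0133, 0, 0, 0, 1, 0.11, -0.0056, -0.0133, 0, 0, 0, 1, 0.11, -0.0056, -0.0133, 0, 0, 0, 1]

```text
time_s: 18.85
position: [459.3, 309.5, 47.7]
tool_rot: [-65.1, 89.7, -153.9]
ft_force: [-0.5, -1.1, -0.2]
gripper_width: 43.2
```

```bash
python3 - <<'E'
from plant import monitor,viewer
import cv2
s=monitor.sense(); print(s["time_s"],s["position"],s["ft_force"])
a=viewer.grab_frame("scene")["pixels"][:,:,::-1][170:300,310:470]
cv2.imwrite("pics/scene10.png",cv2.resize(a,None,fx=4,fy=4,interpolation=cv2.INTER_CUBIC))
E
python3 cmd.py set .11 -.0056 -.0133 0
```

```text
18.85 [459.30042364 309.51992476  47.69360787] [-0.54157085 -1.13326832 -0.22718272]
cmd [460.65 310.99  49.99] -88.7
```

View pics/scene10.png

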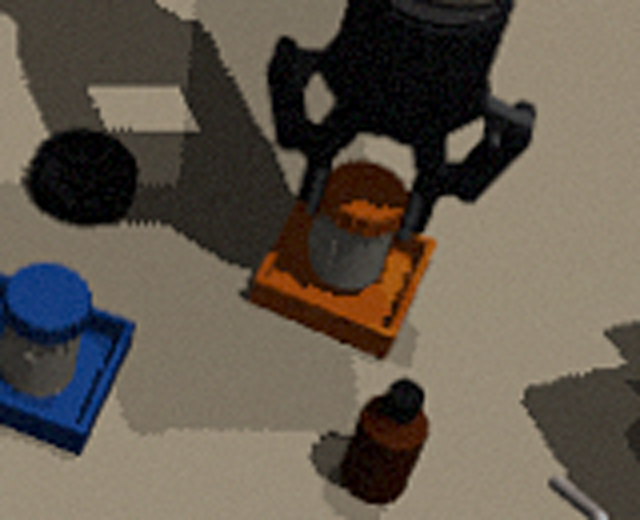

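The orange pot is over its tray. Setting it down and releasing.

move_arm:
  series: [0.005, 0, 0, 0, 0, 0, 1, 0.0095, 0, 0, 0, 0, 0, 1, 0.0115, 0, 0, 0, 0, 0, 1, 0.0115, 0, 0, 0, 0, 0, 1, 0.0115, 0, 0, 0, 0, 0, 0.7, 0.0115, 0, 0, 0, 0, 0, 0.4, 0.0115, 0, 0, 0, 0, 0, 0, 0.0115, 0, 0, 0, 0, 0, 0, -0.03, 0, 0, 0, 0, 0, 0, -0.075, 0, 0, 0, 0, 0, 0]

```text
time_s: 19.9
position: [459.1, 310.3, 123.7]
tool_rot: [-69.7, 89.6, -158.4]
ft_force: [1.8, 0.5, 0.1]
gripper_width: 85.3
```

```bash
python3 cmd.py set -0.075 0 0 0 587.3 351.9 120 -88.7 587.3 351.9 100 -88.7
```

```text
cmd [460.65 310.99 124.99] -88.7
row [ 0.005   0.1275 -0.038 ] wx 0.0
row [ 0.025   0.1275 -0.038 ] wx 0.0
```

Run:
```python
from plant import viewer
import cv2
for n in("scene","top"):
    a=viewer.grab_frame(n)["pixels"][:,:,::-1]; cv2.imwrite(f"pics/{n}11.png",a)
```

```text
(no output)
```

View pics/scene11.png

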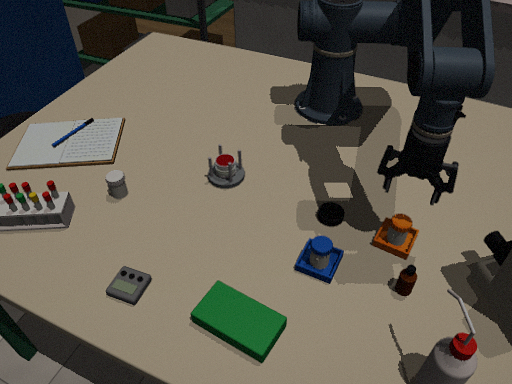

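View pics/top11.png

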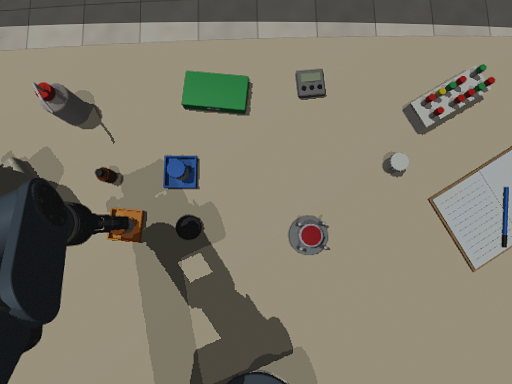

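Run:
```python
from loc import *
import pickle
fr=pickle.load(open("fr0.pkl","rb"))
def tri(a,b):
    s=least_squares(lambda p:np.r_[proj(fr[0],p)[0]-a,proj(fr[1],p)[0]-b],[500,450,100]); return s.x.round(),round(s.cost,1)
print(tri((492,240),(35,231)),tri((492,240),(22,217)))
for z in(0,50,100,200): 
  s=least_squares(lambda p:proj(fr[1],[p[0],p[1],z])[0]-[62,205],[500,400]); print(z,s.x.round())
for z in(0,50,100,200): 
  s=least_squares(lambda p:proj(fr[0],[p[0],p[1],z])[0]-[441,268],[500,400]); print(z,s.x.round())
import cv2
a=fr[0]["pixels"][:,:,::-1][190:384,352:512]; cv2.imwrite("pics/mic.png",cv2.resize(a,None,fx=3,fy=3,interpolation=cv2.INTER_CUBIC))
a=fr[1]["pixels"][:,:,::-1][130:300,0:140]; cv2.imwrite("pics/mic2.png",cv2.resize(a,None,fx=3.4,fy=3.4,interpolation=cv2.INTER_CUBIC))
```

```text
(array([452., 498.,  79.]), np.float64(0.7)) (array([486., 493., 119.]), np.float64(29.5))
0 [517. 480.]
50 [513. 452.]
100 [509. 425.]
200 [501. 369.]
0 [500. 420.]
50 [543. 412.]
100 [586. 404.]
200 [672. 387.]
```

View pics/mic.png

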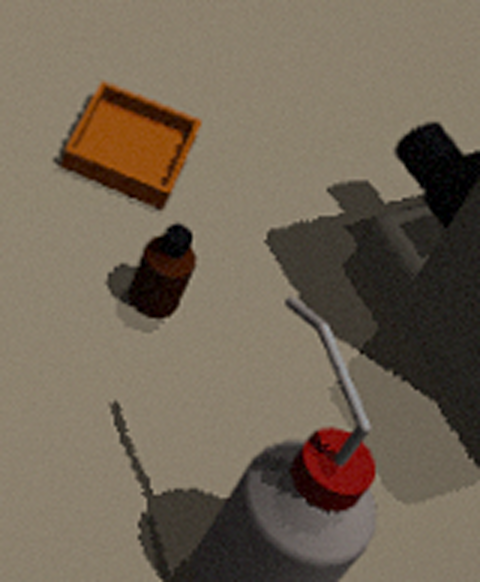

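View pics/mic2.png

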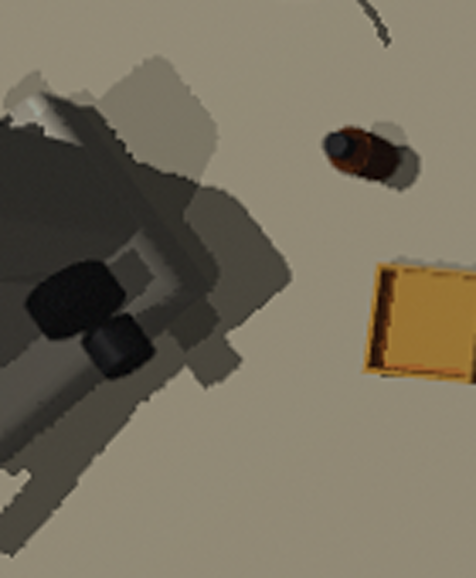

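Microscope and wash bottle stay clear of the amber bottle by 70 mm or more. I'll go over it with the fingers partly closed.

move_arm:
  series: [0, 0.04, -0.012, 0, 0, 0, 0.25, 0, 0.085, -0.026, 0, 0, 0, 0.25, 0, 0.115, -0.035, 0, 0, 0, 0.25, 0.015, 0.1275, -0.038, 0, 0, 0, 0.25, 0.025, 0.1275, -0.038, 0, 0, 0, 0.25, 0.025, 0.1275, -0.038, 0, 0, 0, 0.25]

```text
time_s: 20.6
position: [584.3, 350.7, 96.7]
tool_rot: [-70.2, 89.6, -158.9]
ft_force: [-0.5, -0.0, -0.0]
gripper_width: 64.1
```

```bash
python3 - <<'E'
from plant import monitor,viewer
import cv2
s=monitor.sense(); print(s["time_s"],s["position"],s["ft_force"],s["gripper_width"])
a=viewer.grab_frame("scene")["pixels"][:,:,::-1][190:320,330:490]
cv2.imwrite("pics/scene12.png",cv2.resize(a,None,fx=4,fy=4,interpolation=cv2.INTER_CUBIC))
E
python3 cmd.py set .025 .1275 -.038 0 587.3 351.9 25 -88.7
```

```text
20.6 [584.33252455 350.74829594  96.72923018] [-0.45054296 -0.01274619 -0.00872601] 64.05482638054619
cmd [587.26 351.87  99.99] -88.7
row [ 0.075  0.    -0.   ] wx 0.0
```

View pics/scene12.png

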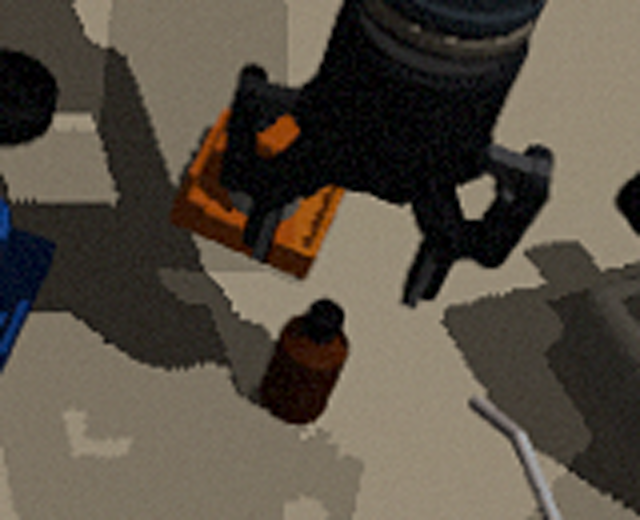

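move_arm:
  series: [0, 0, 0, 0, 0, 0, 0.25, 0.03, 0, 0, 0, 0, 0, 0.25, 0.06, 0, 0, 0, 0, 0, 0.25, 0.075, 0, 0, 0, 0, 0, 0.25, 0.075, 0, 0, 0, 0, 0, 0.25, 0.075, 0, 0, 0, 0, 0, 1, 0.075, 0, 0, 0, 0, 0, 1, 0.075, 0, 0, 0, 0, 0, 1, 0.075, 0, 0, 0, 0, 0, 1, 0.075, 0, 0, 0, 0, 0, 1]

```text
time_s: 21.65
position: [588.5, 352.5, 27.0]
tool_rot: [112.4, 89.8, 23.7]
ft_force: [0.0, 1.4, 6.5]
gripper_width: 33.1
```

```bash
python3 cmd.py set 0.075 0 0 0 587.3 351.9 160 -88.7  454.9 152.8 160 -88.7
```

```text
cmd [587.26 351.87  24.99] -88.7
row [-0.135  0.    -0.   ] wx 0.0
row [-0.135  -0.1368  0.196 ] wx 0.0
```

move_arm:
  series: [-0.03, 0, 0, 0, 0, 0, 1, -0.075, 0, 0, 0, 0, 0, 1, -0.12, 0, 0, 0, 0, 0, 1, -0.135, -0.02, 0.028, 0, 0, 0, 1, -0.135, -0.045, 0.065, 0, 0, 0, 1, -0.135, -0.07, 0.1, 0, 0, 0, 1, -0.135, -0.095, 0.136, 0, 0, 0, 1, -0.135, -0.12, 0.172, 0, 0, 0, 1, -0.135, -0.1368, 0.196, 0, 0, 0, 1, -0.135, -0.1368, 0.196, 0, 0, 0, 1]

```text
time_s: 22.65
position: [451.2, 150.4, 159.9]
tool_rot: [-78.8, 89.7, -167.7]
ft_force: [0.2, 0.0, -0.4]
gripper_width: 32.7
```

```bash
python3 cmd.py set -0.135 -.1368 .196 0 454.9 152.8 50 -88.7
```

```text
cmd [454.94 152.82 159.99] -88.7
row [ 0.11 -0.    0.  ] wx 0.0
```

move_arm:
  series: [0.03, 0, 0, 0, 0, 0, 1, 0.065, 0, 0, 0, 0, 0, 1, 0.095, 0, 0, 0, 0, 0, 1, 0.108, 0, 0, 0, 0, 0, 1, 0.108, 0, 0, 0, 0, 0, 1, 0.108, 0, 0, 0, 0, 0, 1]

```text
time_s: 23.25
position: [455.7, 153.2, 52.1]
tool_rot: [98.8, 90.0, 10.1]
ft_force: [-0.0, -0.3, -0.7]
gripper_width: 33.1
```

```bash
python3 - <<'E'
from plant import monitor,viewer
import cv2
s=monitor.sense(); print(s["time_s"],s["position"],s["ft_force"],s["gripper_width"])
a=viewer.grab_frame("scene")["pixels"][:,:,::-1][140:270,260:420]
cv2.imwrite("pics/scene13.png",cv2.resize(a,None,fx=4,fy=4,interpolation=cv2.INTER_CUBIC))
E
python3 cmd.py set .108 0 0 0
```

```text
23.25 [455.66930102 153.24824571  52.05299849] [-0.03242838 -0.28954916 -0.71968729] 33.11079362888412
cmd [454.94 152.82  51.99] -88.7
```

View pics/scene13.png

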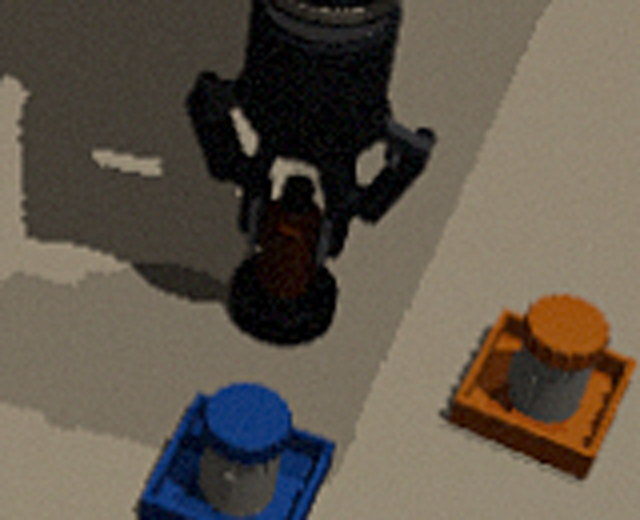

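The orange pot stands in its tray, and the bottle is centred over the cup. Lowering it.

move_arm:
  series: [0.008, 0, 0, 0, 0, 0, 1, 0.015, 0, 0, 0, 0, 0, 1, 0.02, 0, 0, 0, 0, 0, 1, 0.0215, 0, 0, 0, 0, 0, 1, 0.0215, 0, 0, 0, 0, 0, 1]

```text
time_s: 23.8
position: [454.8, 152.9, 30.9]
tool_rot: [105.2, 90.0, 16.5]
ft_force: [-0.6, 0.6, 5.2]
gripper_width: 32.8
```

Force 5 N upward: the bottle stands on the cup's floor. Releasing.

move_arm:
  series: [-0.0005, 0, 0, 0, 0, 0, 1, -0.0005, 0, 0, 0, 0, 0, 0.5, -0.0005, 0, 0, 0, 0, 0, 0.25, -0.0005, 0, 0, 0, 0, 0, 0.25, -0.03, 0, 0, 0, 0, 0, 0.25, -0.075, 0, 0, 0, 0, 0, 0.25, -0.12, 0, 0, 0, 0, 0, 0.25, -0.16, 0.03, 0, 0, 0, 0, 0, -0.18, 0.06, 0.03, 0, 0, 0, 0, -0.2, 0.06, 0.07, 0, 0, 0, 0]

```text
time_s: 24.8
position: [521.3, 84.1, 233.1]
tool_rot: [87.0, 89.5, -1.5]
ft_force: [-0.0, -0.8, 0.2]
gripper_width: 85.5
```

move_arm:
  series: [0, -0.03, 0.03, 0, 0, 0, 0, 0, -0.06, 0.05, 0, 0, 0, 0, 0, -0.06, 0.05, 0, 0, 0, 0, 0, -0.06, 0.05, 0, 0, 0, 0]

```text
time_s: 25.2
position: [457.4, 32.6, 230.6]
tool_rot: [109.1, 90.0, 20.3]
ft_force: [0.1, -0.2, -0.2]
gripper_width: 85.5
```

Run:
```python
from plant import monitor,viewer
from loc import *
import cv2
s=monitor.sense(); print(s["time_s"],s["position"],s["ft_force"],s["joint_velocities"].round(1))
fs=[viewer.grab_frame(n) for n in("scene","top")]
a=fs[0]["pixels"][:,:,::-1][130:290,200:430]; cv2.imwrite("pics/sceneF.png",cv2.resize(a,None,fx=3.4,fy=3.4,interpolation=cv2.INTER_CUBIC))
a=fs[1]["pixels"][:,:,::-1][140:280,90:345]; cv2.imwrite("pics/topF.png",cv2.resize(a,None,fx=3.1,fy=3.1,interpolation=cv2.INTER_CUBIC))
```

```text
25.2 [457.41222169  32.55454025 230.6359154 ] [ 0.12533583 -0.1548374  -0.15847246] [ 1.4  1.  -2.5  0.1 -0.4  0. ]
```

View pics/sceneF.png

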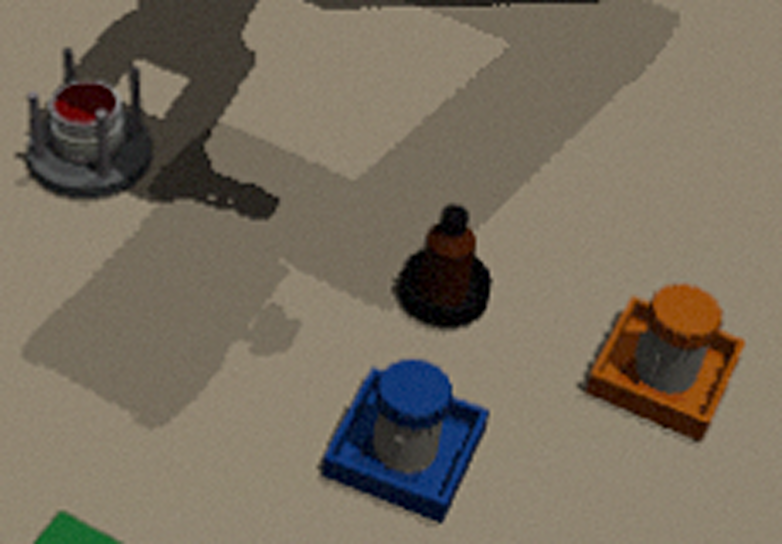

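View pics/topF.png

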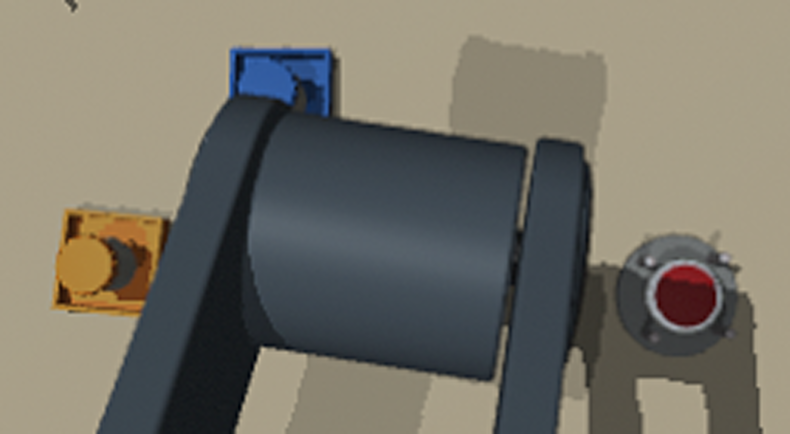

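The picture shows the stack flat between the posts (85,110), the bottle upright in its cup (448,265), and both pots upright in their trays (410,415 and 680,335). The arm is well clear.

move_arm:
  series: [0, 0, 0, 0, 0, 0, 0, 0, 0, 0, 0, 0, 0, 0, 0, 0, 0, 0, 0, 0, 0]

```text
time_s: 25.6
position: [458.0, 33.3, 230.3]
tool_rot: [-133.6, 90.0, 137.8]
ft_force: [0.0, -0.4, -0.6]
gripper_width: 85.9
```

Run:
```python
from plant import order
print(order.job_done())
```

```text
the job is handed in; nothing more can be done
None
```

The bench is cleared as asked, and I handed the job in at about 25.6 s of the 109 s allowed. I stacked the yellow dish, then the red, on the spring platform. The blue and orange pots went into their own trays, and the oil bottle went into its round holder.

- **Last check:** the final scene picture, taken just before handing in, shows the dish stack flat between the four posts with the platform sunk. Both pots and the bottle stand upright. The gripper was open at about 230 mm height, touching nothing, with no force beyond noise. I never handled the white-capped pot.
- **Disagreements:**
  - The two cameras differed by 1–3 mm on most positions and by about 8 mm on the orange tray in x, all well within the fits.
  - I judged the red dish's final centring and the platform's sink by eye from the pictures. The position fit for that dish gave no reliable number, because only one camera saw it and its height was not known.
  - In the last top picture the arm hid the bottle and part of the blue pot, so those were confirmed only from the scene camera.
- **Contact forces:** closing the fingers on each thing, and setting the bottle down, showed about 5–7 N upward, far below the limits.

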